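Glide test of hand presses on a tipping board

ROBOT

A 6-joint arm with a two-finger parallel gripper is mounted at the origin on a cart in front of the work surface, level with it; the furniture and walls round the work are solid. World frame = base frame: x ahead of the robot, y to its left, z up, the work surface at z = 0. Lengths are in m, angles in rad, forces in N, time in s.
With the tool pointing down it reaches from about 0.3 to 0.85 m from the base axis. Payload 4.2 kg.
Tool frame: the origin (TCP) lies midway between the tips of the shut fingers; the grasp point (between the pads) lies 19 mm behind it; z points along the fingers, y is the line along which they close (so a half turn about z gives the same grasp; the last joint's range is limited). The gripper opens to 91 mm and grips with 3 to 60 N. Pads are 32 mm wide; open, the fingers measure 118 mm over their backs; the gripper's body (76 mm by 178 mm) begins 60 mm behind the grasp point.
Start: joints at [1.251, 0.32, 1.565, -0, 1.257, -0.02], TCP at [0.17, 0.549, 0.214] pointing down, gripper open.
Joint ranges: [-3.11, 3.11], [-0.84, 2.01], [0.21, 2.61], [-1.34, 4.49], [0.05, 2.63], [-2.56, 2.56]. Speed limits (rad/s): [2.57, 2.57, 3.14, 3.14, 3.14, 3.14].

INTERFACE

Orientations are given as a unit quaternion [x, y, z, w].
In Python, from cell import robot gives the robot as it stands.
- The arm moves only by the tool carry_out, never from a script. Its argument "deltas" is a list of rows, each an object of numbers: "wx", "wy", "wz": the turn, a rotation vector about the tool's x, y, z in rad; "x", "y", "z": the shift along the tool's x, y, z in mm; "gripper": the finger opening in mm, from 0 to 91.2. In form: [{"wx": .., "wy": .., "wz": .., "x": .., "y": .., "z": .., "gripper": ..}, ...]. A call has 1 to 5 rows; each row is the pose to reach, as a shift and turn from the pose commanded when the call began, along the tool's axes at that moment; what a row does not reach only later rows make up. A row lasts 1/8 s, in which the tool goes at most 62.5 mm and 10.7 degrees, less where a joint would pass 70% of its speed; a pose out of reach is approached as far as the arm can. A call with a gripper value outside its range is refused whole. The fingers move at their own pace and stop on an object; "squeeze" is the grip in N (left out, the last holds). Time passes only in rows, so rows that repeat a pose let the fingers close. It gives the time, the measured TCP pose, the force, the opening and the grip force at its end, in the units of the state.
- robot.get_state(): the state, without advancing time (a new reading comes with each control period).
- robot.grab_frame(name): name is "side" or "top"; returns the picture (384x512x3 uint8, red, green, blue); there is no depth.
- robot.get_calibration(name): a dict with "fovy" (degrees; the focal length in pixels is half the picture's height over the tangent of half this angle, whatever the lens; pixels are square), "cx", "cy" (the principal point, pixels), "T" (4x4, takes a point from camera to world coordinates). Camera axes: x right, y up, looking along -z (the intrinsics and any distortion apply to the point x, -y, -z); pixel columns grow to the right and rows downward; lengths in m; the calibration is good to about 2 mm. A picture is of the moment at which its call begins. get_calibration takes no time and is no camera call.
- robot.hand_in(): hands the job in; it is judged then, once.
The state is a dict: "time": time; "qpos": joint angles; "dq": joint speeds; "joint_efforts": joint torques, N m; "tcp_pos": TCP position; "ee_rot": TCP orientation; "ft_force": force on the tool from outside, world axes, zero at the start; "wrist_torque": the same for the moment, N m; "width": finger opening in m; "grasp_force": force on a finger pad.
Only numpy, scipy, OpenCV 4.12 (cv2) and the standard library are available. Lean on these libraries where they do the work, as an engineer would, in place of code of your own. Each camera call takes 0.05 s, during which the arm holds its last target. There are 200 camera calls.

TASK

Find out which of the three hand presses still glide and sort them. Stand all three side by side on the level tipping board, wholly on the shelf side of the dark inlaid line, and let go; then press the board's tab fully down to tip it, and keep it down until every press that glides lies against the fence. Let the board come level again, leave the ones that glided at the fence, and move every press that stuck fully onto the fixed shelf beyond the other end of the board, standing upright; do not knock over a press or shift the mug, the tub or the salt jar.

Things in the scene. Friction and masses are not known exactly. Their poses are not given: they have to be found in the camera images.
- test_stand: wooden test stand, fixed, 232 mm wide (x); origin under it on the worktop, z up, +y along the board from the tab and fence to the shelf (roughly world +y). It carries the tipping board, pivot along x at y = -60 mm, height 45 mm; level, the deck is 65 mm high and runs from the fence (inner face y = -125 mm) to the open, rimless high end (y = +95 mm)
- tilt_board (a joint): tilt of the board in rad: 0 level (at rest, springs back by itself, softly damped, when the tab is released), 0.32 fully tipped: tab end down, shelf end up
- line_mid (a point): centre of the dark 4 mm inlaid line across the deck, on its surface, 95 mm from the fence, 125 mm from the high end; moves with the board: x across, y towards the shelf, z off the deck. Deck 202 mm wide between 6 mm high side rims: three presses fit side by side, bars along y, at x = -65, 0, +65 mm. Fence 8 mm thick, 16 mm high
- tab_top (a point): centre of the rubber pad on the tab (60 mm wide in x, 49 mm out beyond the fence, at deck height); moves with the board, 103 mm from the pivot, so it goes down about 33 mm to the full tilt; takes about 5 to 12 N with three presses on the board
- shelf_mid (a point): centre of the fixed shelf's top, which starts 5 mm beyond the deck's high end, 2 mm lower than the deck: 88 mm long (y), 232 mm wide (x), closed at its far end by a lip 12 mm high; axes as test_stand
- press_a: look-alike hand press, 0.12 to 0.23 kg: aluminium sole 54 (x) x 70 (y) x 14 mm; wooden grip bar along y, 16 mm wide, 62 mm long, 34 to 52 mm above the sole's underside, on two 10 mm posts at y = +-20 mm. Origin: centre of the sole's underside, z up. Stands at any yaw. A gliding one slides from 0.1 to 0.2 rad of tilt, a sticking one never; it cannot be seen which it is
- press_b: look-alike hand press, 0.12 to 0.23 kg: aluminium sole 54 (x) x 70 (y) x 14 mm; wooden grip bar along y, 16 mm wide, 62 mm long, 34 to 52 mm above the sole's underside, on two 10 mm posts at y = +-20 mm. Origin: centre of the sole's underside, z up. Stands at any yaw. A gliding one slides from 0.1 to 0.2 rad of tilt, a sticking one never; it cannot be seen which it is
- press_c: look-alike hand press, 0.12 to 0.23 kg: aluminium sole 54 (x) x 70 (y) x 14 mm; wooden grip bar along y, 16 mm wide, 62 mm long, 34 to 52 mm above the sole's underside, on two 10 mm posts at y = +-20 mm. Origin: centre of the sole's underside, z up. Stands at any yaw. A gliding one slides from 0.1 to 0.2 rad of tilt, a sticking one never; it cannot be seen which it is
- water_dispenser: fixed obstacle: drink jar in a wire frame. Origin on the worktop; the jar (176 mm across, centred 33 mm beyond the origin in x) and frame fill about x = -60 to +125 mm, y = +-110 mm, to 390 mm high; its tap with a thin lever 178 mm above the worktop sticks out towards the robot to x = -126 mm at y = 0: carry things round it on the robot's side
- mug: bystander: green and white mug, 92 x 127 x 93 mm, to be left where it stands; origin at the centre of its underside
- tub: bystander: yoghurt tub, 72 mm across, 71 mm high, to be left where it stands; origin at the centre of its underside
- salt_jar: bystander: spice jar with a yellow cap, 42 mm across, 106 mm high, to be left where it stands; origin at the centre of its underside

How it is judged:
By the outcome, as a careful person would: the job done as asked, in the order asked, and still so for the second after the job is handed in, with the robot touching nothing.
It also fails if it takes over 72 s, if anything falls off the work surface, if the arm or the gripper's body presses on something with over 40 N, if the wrist force passes 120 N, or if a joint passes its speed limit or range.

## Working session

There is one attempt and no reset: what is moved stays moved. The work goes in short steps, Python scripts to look and compute and a tool call to move; the robot and the scene stay as the last step left them, time stands still between calls to the robot, and variables do not carry over. Pictures are saved under pics/ and viewed, at most 10 in all, crops included, and the job is handed in when it is done.

Besides the shell and the picture viewer there is one more tool, called after "Emit:" as a command line: name --argument value ..., lists and objects as JSON in quotes. carry_out: Moves the arm, as the interface text tells. Its arguments: {"type":"object","properties":{"deltas":{"type":"array"},"squeeze":{"type":"number"}},"required":["deltas"]}

```bash
mkdir -p pics; python3 - <<'E'
from cell import robot
import cv2,numpy as np
for n in("side","top"):
    im=robot.grab_frame(n); cv2.imwrite(f"pics/{n}0.png",cv2.resize(im[:,:,::-1],(800,600),interpolation=cv2.INTER_CUBIC)); np.save(f"{n}0.npy",im)
    c=robot.get_calibration(n); print(n,{k:(np.round(v,3).tolist() if hasattr(v,'shape') else v) for k,v in c.items()})
s=robot.get_state();print(s)
E
```

```text
side {'fovy': 48.12853563697959, 'cx': 255.57084964004312, 'cy': 190.42974644249037, 'T': [[0.998, 0.037, -0.047, 0.437], [-0.059, 0.581, -0.812, -1.05], [-0.002, 0.813, 0.582, 0.818], [0.0, 0.0, 0.0, 1.0]]}
top {'fovy': 43.7197421022545, 'cx': 245.21549530473303, 'cy': 193.57346113172957, 'T': [[-0.01, 0.989, -0.149, 0.238], [-1.0, -0.013, -0.019, -0.025], [-0.021, 0.149, 0.989, 1.753], [0.0, 0.0, 0.0, 1.0]]}
{'time': 0.1, 'qpos': array([ 1.25100075e+00,  3.20250695e-01,  1.56555049e+00, -2.09154865e-05,
        1.25739663e+00, -2.00257941e-02]), 'dq': array([-0.00072727, -0.00203081, -0.00323028,  0.00111822,  0.00035798,
       -0.00079413]), 'joint_efforts': array([ 1.17850781e-03, -4.13336885e+01, -2.32510543e+01,  7.29069882e-02,
        4.22117743e-02, -3.10969938e-05]), 'tcp_pos': array([0.16967643, 0.54892558, 0.21319384]), 'ee_rot': array([ 1.49321071e-01,  9.88788437e-01, -7.92706811e-04, -1.25909568e-04]), 'ft_force': array([-0.26023429, -0.02343187,  0.25394607]), 'wrist_torque': array([ 0.02081864,  0.00708832, -0.04064447]), 'grasp_force': 0.0, 'width': 0.09084144468412134}
```

View pics/top0.png

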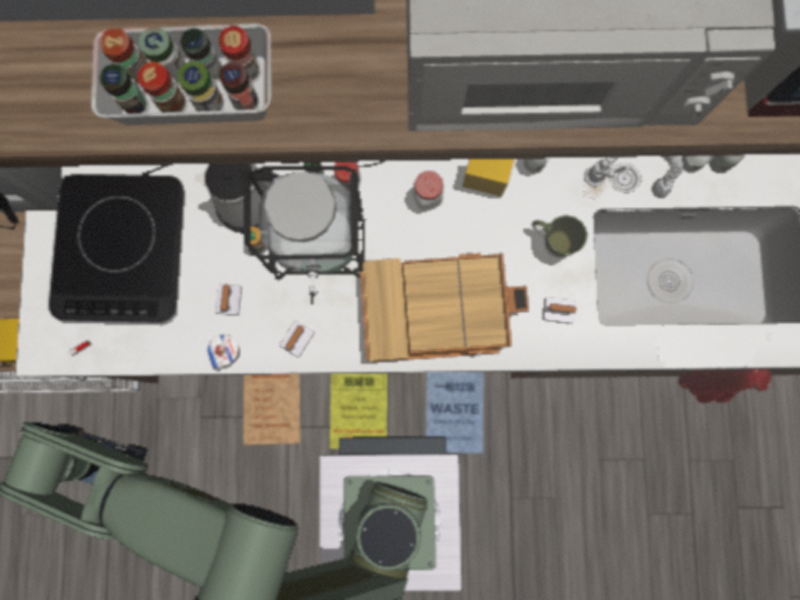

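View pics/side0.png

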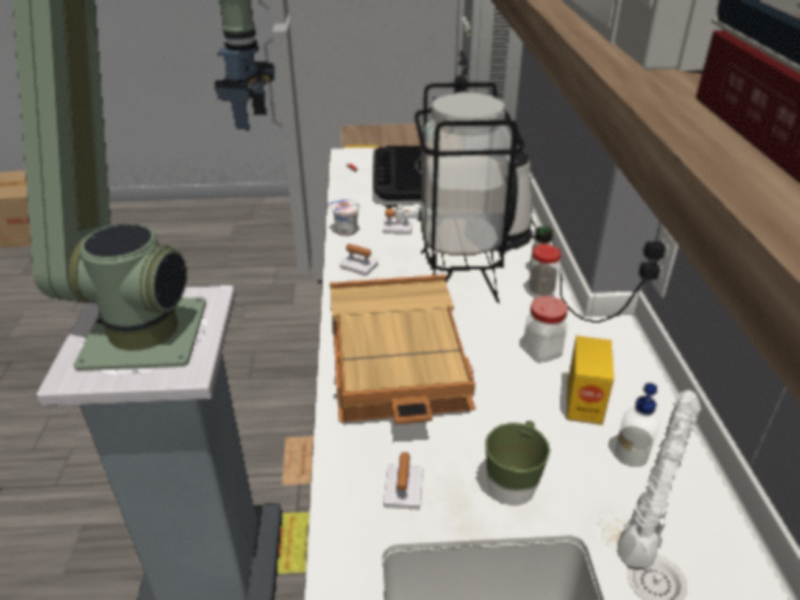

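The top view shows presses at about (228,299), (297,338) and (560,309). The tab pad is at (519,299), the inlaid line at x≈463, the shelf at 362–402, the tub at (223,350) and the mug at (565,235). The side view shows the same layout. Next I'll measure the positions.

```bash
cat >h.py <<'E'
from cell import robot
import cv2,numpy as np
from scipy.spatial.transform import Rotation as R
def cast(n,uv,z):
    c=robot.get_calibration(n);T=np.array(c["T"]);f=192/np.tan(np.radians(c["fovy"])/2)
    uv=np.atleast_2d(uv).astype(float)
    d=np.c_[(uv[:,0]-c["cx"])/f,-(uv[:,1]-c["cy"])/f,-np.ones(len(uv))]@T[:3,:3].T
    return T[:3,3]+d*((z-T[2,3])/d[:,2])[:,None]
def blobs(mask,win,amin=15):
    x0,y0,x1,y1=win;m=np.zeros_like(mask);m[y0:y1,x0:x1]=mask[y0:y1,x0:x1]
    cs,_=cv2.findContours(m,cv2.RETR_EXTERNAL,cv2.CHAIN_APPROX_NONE)
    return [c for c in cs if cv2.contourArea(c)>=amin]
def barmask(im):
    h=cv2.cvtColor(im,cv2.COLOR_RGB2HSV);return cv2.inRange(h,(0,100,50),(20,255,210))
def bars(n,im,win,z):
    o=[]
    for c in blobs(barmask(im),win):
        m=cv2.moments(c);p=np.array([m['m10'],m['m01']])/m['m00']
        l=cv2.fitLine(c,cv2.DIST_L2,0,.01,.01).ravel()[:2]
        P=cast(n,[p,p+8*l],z);d=P[1]-P[0];o.append((np.round(p,1),np.round(P[0]*1000,1),round(float(np.degrees(np.arctan2(d[1],d[0]))%180),1),cv2.contourArea(c)))
    return o
def pose():
    s=robot.get_state();r=R.from_quat(s["ee_rot"]);return s,r
def delta(p,yaw=None):
    "target TCP in mm world, tool-down, tool y-axis at yaw deg -> delta in tool axes"
    s,r=pose();d=r.inv().apply(np.array(p)-s["tcp_pos"]*1000)
    out=[np.round(d,1).tolist()]
    if yaw is not None:
        y=np.radians(yaw);c=[]
        for k in(0,np.pi):
            Y=np.array([np.cos(y+k),np.sin(y+k),0]);Z=np.array([0,0,-1.]);q=R.from_matrix(np.c_[np.cross(Y,Z),Y,Z])
            c.append((r.inv()*q).as_rotvec())
        out+= [np.round(v,3).tolist() for v in c]
    return out
E
python3 - <<'E'
from h import *
im=np.load("top0.npy");si=np.load("side0.npy")
for w in[(135,178,160,205),(175,200,205,232),(340,185,380,210)]:
    for b in bars("top",im,w,.05):print("top",b)
for w in[(240,125,268,150),(215,150,245,170),(240,285,280,330)]:
    for b in bars("side",si,w,.043):print("side",b)
k=1/1.5625
def t(l,pts,z):print(l,np.round(cast("top",np.array(pts)*k,z)*1000).tolist())
def sd(l,pts,z):print(l,np.round(cast("side",np.array(pts)*k,z)*1000).tolist())
t("line ends",[(458,256),(467,352)],.065);t("deck-left",[(403,261),(407,357)],.065);t("pad",[(519,299)],.065);t("shelf",[(362,260),(370,361),(401,259),(405,358)],.063)
sd("line",[(344,359),(458,349)],.065);sd("pad",[(411,410)],.065)
t("tap",[(312,275),(312,300)],.178);t("disp frame",[(275,272),(360,270)],.05)
h=cv2.cvtColor(im,cv2.COLOR_RGB2HSV)
# white soles
g=cv2.cvtColor(im,cv2.COLOR_RGB2GRAY)
out=np.hstack([cv2.resize(im[y:y+50,x:x+50],(260,260),interpolation=cv2.INTER_CUBIC) for x,y in((125,170),(165,190),(335,175))])
out2=cv2.resize(im[150:240,220:350],(780,540),interpolation=cv2.INTER_CUBIC)[:330]
cv2.imwrite("pics/c.png",np.vstack([out,out2])[:,:,::-1])
E
```

```text
top (array([143.6, 190.1]), array([512.5, 374.9,  50. ]), 174.7, 26.5)
top (array([188. , 215.8]), array([417., 213.,  50.]), 148.2, 28.0)
top (array([359.3, 196.8]), array([ 477.6, -400.7,   50. ]), 82.1, 24.5)
side (array([228.9, 159.7]), array([419.1, 218. ,  43. ]), 146.9, 37.5)
side (array([257.7, 301.4]), array([ 478.9, -402.6,   43. ]), 81.7, 92.5)
line ends [[598.0, -166.0, 65.0], [377.0, -181.0, 65.0]]
deck-left [[588.0, -40.0, 65.0], [367.0, -46.0, 65.0]]
pad [[496.0, -302.0, 65.0]]
shelf [[593.0, 55.0, 63.0], [359.0, 38.0, 63.0], [594.0, -35.0, 63.0], [365.0, -41.0, 63.0]]
line [[393.0, -174.0, 65.0], [591.0, -160.0, 65.0]]
pad [[498.0, -302.0, 65.0]]
tap [[537.0, 157.0, 178.0], [483.0, 157.0, 178.0]]
disp frame [[570.0, 258.0, 50.0], [572.0, 60.0, 50.0]]
```

View pics/c.png

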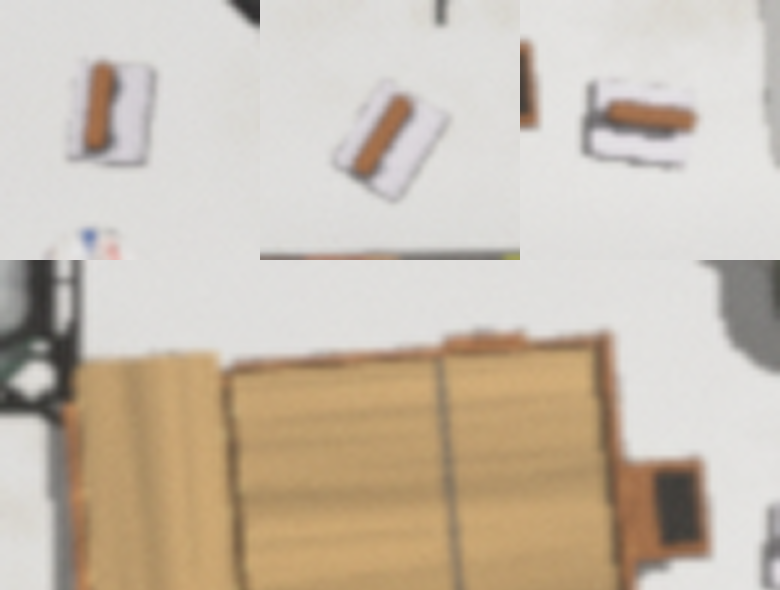

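The crops show the three presses clearly. The stand's yaw is about 4° and its line centre is near (488,-172) mm. First I'll move above the far press at (512,375).

Emit:
carry_out --deltas '[{"x":-190,"y":-32,"z":0,"wz":-0.1,"gripper":91},{"x":-379,"y":-65,"z":60,"wz":-0.208},{"x":-379,"y":-65,"z":80,"wz":-0.208},{"x":-379,"y":-65,"z":110,"wz":-0.208},{"x":-379,"y":-65,"z":110,"wz":-0.208}]' --squeeze 20

```text
invalid input at $.deltas[0]: expected keys wx, wy, wz, x, y, z, gripper
```

```bash
python3 - <<'E'
from h import *
s,r=pose();print(s["time"],s["tcp_pos"],delta([512.5,375,24],84.7))
E
```

```text
0.1 [0.16967643 0.54892558 0.21319384] [[-378.9, -64.6, 189.3], [-0.002, -0.0, -0.207], [-0.0, 0.002, 2.934]]
```

All seven keys are required in each row.

Emit:
carry_out --deltas '[{"wx":0,"wy":0,"wz":-0.1,"x":-190,"y":-32,"z":0,"gripper":91},{"wx":0,"wy":0,"wz":-0.207,"x":-379,"y":-65,"z":40,"gripper":91},{"wx":0,"wy":0,"wz":-0.207,"x":-379,"y":-65,"z":80,"gripper":91},{"wx":0,"wy":0,"wz":-0.207,"x":-379,"y":-65,"z":110,"gripper":91},{"wx":0,"wy":0,"wz":-0.207,"x":-379,"y":-65,"z":110,"gripper":91}]' --squeeze 20

```text
time: 0.72
tcp_pos: [0.4385, 0.4127, 0.1394]
ee_rot: [0.046, 0.999, 0.0, -0.0]
ft_force: [0.9, 0.6, -0.0]
width: 0.0908
grasp_force: 0.0
```

Emit:
carry_out --deltas '[{"wx":0,"wy":0,"wz":0,"x":-80,"y":-14,"z":20,"gripper":91},{"wx":0,"wy":0,"wz":0,"x":-80,"y":-14,"z":20,"gripper":91}]'

```text
time: 0.98
tcp_pos: [0.5177, 0.3905, 0.1183]
ee_rot: [0.048, 0.999, -0.001, -0.001]
ft_force: [0.0, -0.3, -0.8]
width: 0.0913
grasp_force: 0.0
```

```bash
python3 - <<'E'
from h import *
s,r=pose();print(s["time"],s["tcp_pos"],delta([512.5,375,24],84.7))
E
```

```text
0.975 [0.517741   0.39047519 0.11830726] [[3.6, -15.7, 94.3], [-0.002, -0.001, -0.003], [-0.002, 0.003, 3.138]]
```

Emit:
carry_out --deltas '[{"wx":0,"wy":0,"wz":0,"x":4,"y":-16,"z":30,"gripper":91},{"wx":0,"wy":0,"wz":0,"x":4,"y":-16,"z":65,"gripper":91},{"wx":0,"wy":0,"wz":0,"x":4,"y":-16,"z":93,"gripper":91},{"wx":0,"wy":0,"wz":0,"x":4,"y":-16,"z":93,"gripper":50},{"wx":0,"wy":0,"wz":0,"x":4,"y":-16,"z":93,"gripper":10}]' --squeeze 20

```text
time: 1.6
tcp_pos: [0.5103, 0.3777, 0.0285]
ee_rot: [0.046, 0.999, 0.001, 0.001]
ft_force: [0.9, -0.3, 1.5]
width: 0.074
grasp_force: 0.0
```

Emit:
carry_out --deltas '[{"wx":0,"wy":0,"wz":0,"x":0,"y":0,"z":0,"gripper":0},{"wx":0,"wy":0,"wz":0,"x":0,"y":0,"z":0,"gripper":0},{"wx":0,"wy":0,"wz":0,"x":0,"y":0,"z":0,"gripper":0},{"wx":0,"wy":0,"wz":0,"x":0,"y":0,"z":0,"gripper":0}]'

```text
time: 2.1
tcp_pos: [0.51, 0.3769, 0.0275]
ee_rot: [0.046, 0.999, 0.0, 0.0]
ft_force: [0.5, 0.2, 0.4]
width: 0.034
grasp_force: 0.0
```

Emit:
carry_out --deltas '[{"wx":0,"wy":0,"wz":0,"x":0,"y":0,"z":0,"gripper":0},{"wx":0,"wy":0,"wz":0,"x":0,"y":0,"z":0,"gripper":0},{"wx":0,"wy":0,"wz":0,"x":0,"y":0,"z":0,"gripper":0}]'

```text
time: 2.48
tcp_pos: [0.5099, 0.3769, 0.0273]
ee_rot: [0.046, 0.999, -0.0, -0.0]
ft_force: [-0.5, -0.9, -0.4]
width: 0.0157
grasp_force: 20.0
```

```bash
python3 - <<'E'
from h import *
s,r=pose();print(s["time"],s["tcp_pos"],s["width"],s["grasp_force"])
im=robot.grab_frame("top");a=im[165:235,115:215]
im2=robot.grab_frame("side");b=im2[60:200,170:370]
cv2.imwrite("pics/g1.png",np.hstack([cv2.resize(a,(400,280)),cv2.resize(b,(400,280))])[:,:,::-1])
E
```

```text
2.475 [0.50991945 0.37687216 0.02729941] 0.015741243275347185 19.99999701976776
```

View pics/g1.png

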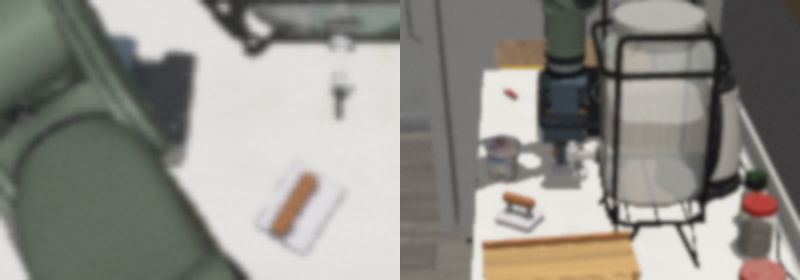

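The press is held at 15.7 mm with 20 N, and the other press is still at its place. I'll carry this one round on the robot's side.

Emit:
carry_out --deltas '[{"wx":0,"wy":0,"wz":0,"x":0,"y":0,"z":-50,"gripper":0},{"wx":0,"wy":0,"wz":0,"x":10,"y":-10,"z":-100,"gripper":0},{"wx":0,"wy":0,"wz":0.1,"x":50,"y":-50,"z":-105,"gripper":0},{"wx":0,"wy":0,"wz":0.25,"x":90,"y":-90,"z":-105,"gripper":0},{"wx":0,"wy":0,"wz":0.4,"x":110,"y":-130,"z":-105,"gripper":0}]' --squeeze 25

```text
time: 3.2
tcp_pos: [0.3859, 0.2563, 0.1322]
ee_rot: [0.246, 0.969, -0.0, -0.0]
ft_force: [0.1, -0.4, -0.8]
width: 0.0158
grasp_force: 25.0
```

```bash
python3 - <<'E'
from h import *
s,r=pose();print(s["time"],s["tcp_pos"],s["width"],s["grasp_force"],delta([390,60,132],4),delta([548,-104,132],4))
E
```

```text
3.2 [0.38591721 0.25626752 0.13215603] 0.015801176202699385 24.996574223041534 [[-97.1, -170.6, 0.2], [-0.001, -0.0, 1.005], [0.0, -0.001, -2.137]] [[-314.1, -239.6, 0.2], [-0.001, -0.0, 1.005], [0.0, -0.001, -2.137]]
```

Emit:
carry_out --deltas '[{"wx":0,"wy":0,"wz":0.18,"x":-28,"y":-50,"z":0,"gripper":0},{"wx":0,"wy":0,"wz":0.36,"x":-56,"y":-98,"z":0,"gripper":0},{"wx":0,"wy":0,"wz":0.54,"x":-85,"y":-148,"z":0,"gripper":0},{"wx":0,"wy":0,"wz":0.72,"x":-115,"y":-178,"z":0,"gripper":0},{"wx":0,"wy":0,"wz":0.9,"x":-160,"y":-191,"z":0,"gripper":0}]'

```text
time: 3.82
tcp_pos: [0.4378, 0.0121, 0.1324]
ee_rot: [0.644, 0.765, -0.0, -0.0]
ft_force: [1.0, 0.7, -1.4]
width: 0.0157
grasp_force: 25.0
```

```bash
python3 - <<'E'
from h import *
s,r=pose();print(s["time"],s["tcp_pos"],s["width"],delta([548,-104,94],4))
E
```

```text
3.825 [0.43781713 0.01210524 0.13235648] 0.015691612613276854 [[-133.2, 88.9, 38.2], [-0.001, -0.0, 0.101], [0.001, -0.001, -3.041]]
```

Emit:
carry_out --deltas '[{"wx":0,"wy":0,"wz":0.1,"x":-45,"y":30,"z":0,"gripper":0},{"wx":0,"wy":0,"wz":0.1,"x":-90,"y":60,"z":0,"gripper":0},{"wx":0,"wy":0,"wz":0.1,"x":-133,"y":89,"z":0,"gripper":0},{"wx":0,"wy":0,"wz":0.1,"x":-133,"y":89,"z":0,"gripper":0},{"wx":0,"wy":0,"wz":0.1,"x":-133,"y":89,"z":0,"gripper":0}]'

```text
time: 4.45
tcp_pos: [0.5491, -0.1011, 0.1316]
ee_rot: [0.679, 0.734, -0.0, -0.001]
ft_force: [0.3, -0.5, -1.7]
width: 0.0158
grasp_force: 25.0
```

```bash
python3 - <<'E'
from h import *
s,r=pose();print(s["time"],s["tcp_pos"],s["width"],delta([548,-104,94],4))
im=robot.grab_frame("top");a=im[150:245,220:350]
im2=robot.grab_frame("side");b=im2[130:300,190:330]
cv2.imwrite("pics/p1.png",np.hstack([cv2.resize(a,(410,300)),cv2.resize(b,(330,400))[:300]])[:,:,::-1])
E
```

```text
4.45 [ 0.54907571 -0.10109636  0.13163512] 0.015799279053244804 [[-2.9, -1.2, 37.6], [-0.002, -0.001, 0.008], [0.002, -0.003, -3.134]]
```

View pics/p1.png

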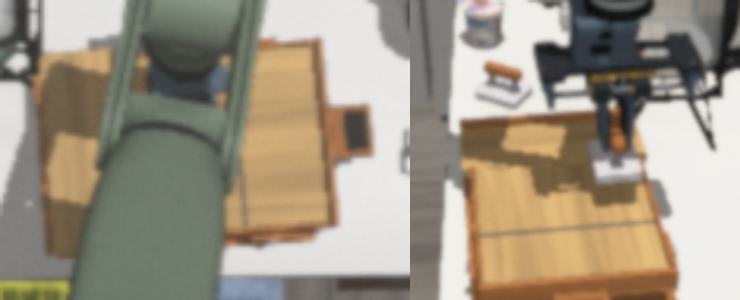

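Side view: the press hangs over the far slot, well beyond the line. I'll lower and release it.

Emit:
carry_out --deltas '[{"wx":0,"wy":0,"wz":0.004,"x":-2,"y":-1,"z":25,"gripper":0},{"wx":0,"wy":0,"wz":0.004,"x":-2,"y":-1,"z":35,"gripper":0},{"wx":0,"wy":0,"wz":0.004,"x":-2,"y":-1,"z":38,"gripper":0},{"wx":0,"wy":0,"wz":0.004,"x":-2,"y":-1,"z":38,"gripper":0}]'

```text
time: 5.05
tcp_pos: [0.5495, -0.1033, 0.0947]
ee_rot: [0.68, 0.733, 0.0, 0.0]
ft_force: [-0.1, 1.0, -1.3]
width: 0.0156
grasp_force: 25.0
```

Emit:
carry_out --deltas '[{"wx":0,"wy":0,"wz":0,"x":0,"y":0,"z":1,"gripper":45},{"wx":0,"wy":0,"wz":0,"x":0,"y":0,"z":1,"gripper":45},{"wx":0,"wy":0,"wz":0,"x":0,"y":0,"z":0,"gripper":45},{"wx":0,"wy":0,"wz":0,"x":0,"y":0,"z":-30,"gripper":45},{"wx":0,"wy":0,"wz":0,"x":0,"y":0,"z":-60,"gripper":70}]'

```text
time: 5.68
tcp_pos: [0.5491, -0.1036, 0.155]
ee_rot: [0.68, 0.733, -0.0, -0.0]
ft_force: [-0.3, 0.2, 0.2]
width: 0.0524
grasp_force: 0.0
```

```bash
python3 - <<'E'
from h import *
s,r=pose();print(s["time"],s["tcp_pos"],s["width"],delta([390,50,150],58),delta([418,215,100],58))
E
```

```text
5.675 [ 0.54914619 -0.10355594  0.15495306] 0.052356581672457984 [[164.9, -147.4, 5.1], [-0.0, -0.0, -0.938], [-0.001, 0.0, 2.203]] [[327.4, -107.2, 55.1], [-0.0, -0.0, -0.938], [-0.001, 0.0, 2.203]]
```

Emit:
carry_out --deltas '[{"wx":0,"wy":0,"wz":-0.18,"x":40,"y":-37,"z":0,"gripper":91},{"wx":0,"wy":0,"wz":-0.36,"x":82,"y":-74,"z":0,"gripper":91},{"wx":0,"wy":0,"wz":-0.54,"x":124,"y":-110,"z":0,"gripper":91},{"wx":0,"wy":0,"wz":-0.72,"x":165,"y":-147,"z":0,"gripper":91},{"wx":0,"wy":0,"wz":-0.9,"x":215,"y":-145,"z":0,"gripper":91}]'

```text
time: 6.3
tcp_pos: [0.386, 0.1005, 0.1546]
ee_rot: [0.292, 0.956, -0.0, -0.0]
ft_force: [0.7, 0.5, 0.5]
width: 0.0908
grasp_force: 0.0
```

```bash
python3 - <<'E'
from h import *
s,r=pose();print(s["time"],s["tcp_pos"],s["width"],delta([418,215,26],58))
im=robot.grab_frame("side")
for b in bars("side",im,(200,130,260,180),.043):print(b)
im=robot.grab_frame("top")
for b in bars("top",im,(165,190,215,235),.052):print(b)
E
```

```text
6.3 [0.38597763 0.10046466 0.15461964] 0.09081703315626188 [[37.3, 113.0, 128.6], [-0.0, -0.0, -0.034], [-0.0, 0.001, 3.108]]
(array([228.8, 160. ]), array([418.6, 216.5,  43. ]), 146.6, 28.5)
```

Emit:
carry_out --deltas '[{"wx":0,"wy":0,"wz":-0.03,"x":18,"y":56,"z":20,"gripper":91},{"wx":0,"wy":0,"wz":-0.03,"x":37,"y":113,"z":40,"gripper":91},{"wx":0,"wy":0,"wz":-0.03,"x":37,"y":113,"z":60,"gripper":91},{"wx":0,"wy":0,"wz":-0.03,"x":37,"y":113,"z":60,"gripper":91},{"wx":0,"wy":0,"wz":-0.03,"x":37,"y":113,"z":60,"gripper":91}]'

```text
time: 7.02
tcp_pos: [0.4222, 0.2138, 0.0949]
ee_rot: [0.28, 0.96, 0.0, 0.0]
ft_force: [0.3, -0.0, 1.1]
width: 0.0911
grasp_force: 0.0
```

```bash
python3 - <<'E'
from h import *
s,r=pose();print(s["time"],s["tcp_pos"],s["width"],delta([418,215,26],57.5))
E
```

```text
7.025 [0.42217055 0.21378057 0.09493239] 0.09110420618613405 [[4.2, -1.3, 68.9], [0.001, 0.001, -0.001], [0.001, -0.001, 3.141]]
```

Emit:
carry_out --deltas '[{"wx":0,"wy":0,"wz":0,"x":4,"y":-1,"z":35,"gripper":91},{"wx":0,"wy":0,"wz":0,"x":4,"y":-1,"z":68,"gripper":60},{"wx":0,"wy":0,"wz":0,"x":4,"y":-1,"z":68,"gripper":0},{"wx":0,"wy":0,"wz":0,"x":4,"y":-1,"z":68,"gripper":0},{"wx":0,"wy":0,"wz":0,"x":4,"y":-1,"z":68,"gripper":0}]' --squeeze 20

```text
time: 7.65
tcp_pos: [0.419, 0.2161, 0.0279]
ee_rot: [0.28, 0.96, 0.001, 0.001]
ft_force: [-1.1, -0.3, -0.4]
width: 0.054
grasp_force: 0.0
```

Emit:
carry_out --deltas '[{"wx":0,"wy":0,"wz":0,"x":0,"y":0,"z":0,"gripper":0},{"wx":0,"wy":0,"wz":0,"x":0,"y":0,"z":0,"gripper":0},{"wx":0,"wy":0,"wz":0,"x":0,"y":0,"z":0,"gripper":0},{"wx":0,"wy":0,"wz":0,"x":0,"y":0,"z":0,"gripper":0},{"wx":0,"wy":0,"wz":0,"x":0,"y":0,"z":0,"gripper":0}]'

```text
time: 8.28
tcp_pos: [0.4176, 0.2157, 0.0261]
ee_rot: [0.28, 0.96, -0.0, -0.0]
ft_force: [0.8, 0.7, -1.4]
width: 0.0161
grasp_force: 20.0
```

```bash
python3 - <<'E'
from h import *
s,r=pose();print(s["time"],s["tcp_pos"],s["width"],s["grasp_force"],delta([390,50,130],4),delta([484,-109,130],4))
im=robot.grab_frame("side")
for b in bars("side",im,(245,150,300,230),.108):print(b)
E
```

```text
8.275 [0.41756263 0.21569241 0.02606511] 0.016105968597345224 19.999044835567474 [[-65.7, -154.6, -103.9], [-0.0, -0.0, 0.934], [0.0, -0.0, -2.207]] [[-230.4, -238.3, -103.9], [-0.0, -0.0, 0.934], [0.0, -0.0, -2.207]]
(array([271.1, 203.8]), array([ 532.9, -124.7,  108. ]), 86.5, 1591.0)
```

Emit:
carry_out --deltas '[{"wx":0,"wy":0,"wz":0,"x":0,"y":0,"z":-50,"gripper":0},{"wx":0,"wy":0,"wz":0.1,"x":-5,"y":-10,"z":-104,"gripper":0},{"wx":0,"wy":0,"wz":0.28,"x":-26,"y":-60,"z":-104,"gripper":0},{"wx":0,"wy":0,"wz":0.46,"x":-46,"y":-110,"z":-104,"gripper":0},{"wx":0,"wy":0,"wz":0.64,"x":-75,"y":-158,"z":-104,"gripper":0}]' --squeeze 25

```text
time: 8.95
tcp_pos: [0.3953, 0.0409, 0.1303]
ee_rot: [0.569, 0.822, 0.0, 0.0]
ft_force: [1.4, -0.1, -2.0]
width: 0.0158
grasp_force: 25.0
```

```bash
python3 - <<'E'
from h import *
s,r=pose();print(s["time"],s["tcp_pos"],s["width"],s["grasp_force"],delta([484,-109,130],4))
E
```

```text
8.95 [0.39530116 0.04094299 0.1303137 ] 0.01581722120832516 24.995926022529602 [[-171.6, 30.3, 0.3], [0.0, -0.0, 0.29], [0.0, 0.0, -2.852]]
```

Emit:
carry_out --deltas '[{"wx":0,"wy":0,"wz":0.15,"x":-50,"y":9,"z":0,"gripper":0},{"wx":0,"wy":0,"wz":0.29,"x":-100,"y":18,"z":0,"gripper":0},{"wx":0,"wy":0,"wz":0.29,"x":-150,"y":26,"z":0,"gripper":0},{"wx":0,"wy":0,"wz":0.29,"x":-172,"y":30,"z":0,"gripper":0},{"wx":0,"wy":0,"wz":0.29,"x":-172,"y":30,"z":0,"gripper":0}]'

```text
time: 9.57
tcp_pos: [0.4856, -0.1085, 0.1298]
ee_rot: [0.681, 0.732, -0.0, -0.001]
ft_force: [-0.1, 0.2, -2.1]
width: 0.0158
grasp_force: 25.0
```

```bash
python3 - <<'E'
from h import *
s,r=pose();print(s["time"],s["tcp_pos"],s["width"],delta([484,-109,92.5],4))
im2=robot.grab_frame("side");b=im2[150:290,195:325]
cv2.imwrite("pics/p2.png",cv2.resize(b,(520,560),interpolation=cv2.INTER_CUBIC)[:,:,::-1])
E
```

```text
9.575 [ 0.48562569 -0.10849307  0.12979276] 0.015834505413297863 [[-0.4, -1.6, 37.3], [-0.001, -0.001, 0.002], [0.001, -0.001, -3.139]]
```

View pics/p2.png

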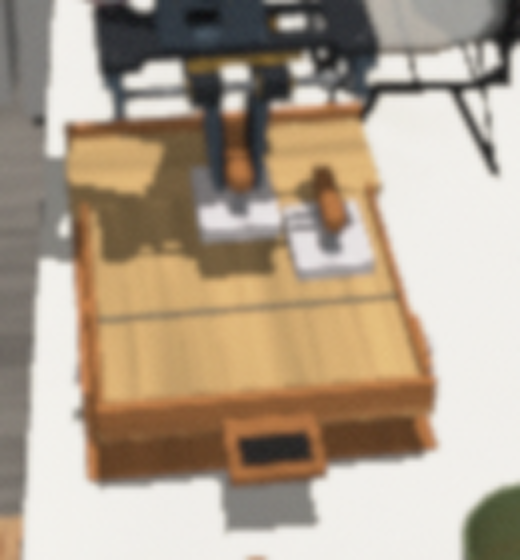

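Press 1 stands on the deck with its front edge at row 278, short of the line at row 301. Press 2 hangs over the centre slot. I'll lower press 2.

Emit:
carry_out --deltas '[{"wx":0,"wy":0,"wz":0,"x":0,"y":-2,"z":25,"gripper":0},{"wx":0,"wy":0,"wz":0,"x":0,"y":-2,"z":35,"gripper":0},{"wx":0,"wy":0,"wz":0,"x":0,"y":-2,"z":38,"gripper":0},{"wx":0,"wy":0,"wz":0,"x":0,"y":-2,"z":38,"gripper":0}]'

```text
time: 10.12
tcp_pos: [0.4837, -0.1076, 0.0926]
ee_rot: [0.68, 0.733, 0.0, 0.0]
ft_force: [0.6, -0.6, -1.0]
width: 0.016
grasp_force: 25.0
```

Emit:
carry_out --deltas '[{"wx":0,"wy":0,"wz":0,"x":0,"y":0,"z":1,"gripper":45},{"wx":0,"wy":0,"wz":0,"x":0,"y":0,"z":1,"gripper":45},{"wx":0,"wy":0,"wz":0,"x":0,"y":0,"z":0,"gripper":45},{"wx":0,"wy":0,"wz":0,"x":0,"y":0,"z":-30,"gripper":45},{"wx":0,"wy":0,"wz":0,"x":0,"y":0,"z":-70,"gripper":45}]'

```text
time: 10.75
tcp_pos: [0.4828, -0.1079, 0.1625]
ee_rot: [0.681, 0.733, -0.001, -0.001]
ft_force: [0.3, 0.9, 0.5]
width: 0.0451
grasp_force: 0.0
```

```bash
python3 - <<'E'
from h import *
s,r=pose();print(s["time"],s["tcp_pos"],s["width"],delta([477.5,-402,90],-8),delta([477.5,-402,25],-8))
q=np.array([[300,278],[375,272],[300,304],[375,298],[402,297],[96,320]])/4+[195,150]
print(np.round(cast("side",q,.065)*1000))
E
```

```text
10.75 [ 0.48279916 -0.10793537  0.16253141] 0.0450562485180397 [[-292.9, -26.8, 72.4], [-0.002, -0.001, 0.213], [0.001, -0.003, -2.928]] [[-293.0, -26.7, 137.4], [-0.002, -0.001, 0.213], [0.001, -0.003, -2.928]]
[[ 529. -139.   65.]
 [ 582. -136.   65.]
 [ 527. -167.   65.]
 [ 578. -164.   65.]
 [ 597. -164.   65.]
 [ 390. -175.   65.]]
```

Emit:
carry_out --deltas '[{"wx":0,"wy":0,"wz":0.1,"x":-60,"y":-5,"z":0,"gripper":91},{"wx":0,"wy":0,"wz":0.21,"x":-120,"y":-11,"z":0,"gripper":91},{"wx":0,"wy":0,"wz":0.21,"x":-180,"y":-16,"z":0,"gripper":91},{"wx":0,"wy":0,"wz":0.21,"x":-240,"y":-22,"z":10,"gripper":91},{"wx":0,"wy":0,"wz":0.21,"x":-293,"y":-27,"z":40,"gripper":91}]'

```text
time: 11.38
tcp_pos: [0.479, -0.4055, 0.1237]
ee_rot: [0.754, 0.657, 0.0, 0.003]
ft_force: [0.6, 0.3, -0.4]
width: 0.0903
grasp_force: 0.0
```

Emit:
carry_out --deltas '[{"wx":0,"wy":0,"wz":0,"x":0,"y":0,"z":30,"gripper":91},{"wx":0,"wy":0,"wz":0,"x":0,"y":0,"z":30,"gripper":91}]'

```text
time: 11.62
tcp_pos: [0.4765, -0.4015, 0.0898]
ee_rot: [0.754, 0.657, -0.0, -0.003]
ft_force: [0.1, -0.3, -0.1]
width: 0.0908
grasp_force: 0.0
```

```bash
python3 - <<'E'
from h import *
s,r=pose();print(s["time"],s["tcp_pos"],s["width"],delta([477.5,-402,26],-8))
E
```

```text
11.625 [ 0.47645105 -0.40154859  0.08975263] 0.09083929925484248 [[-0.5, 1.4, 63.7], [-0.005, -0.004, 0.002], [0.006, -0.008, -3.139]]
```

Emit:
carry_out --deltas '[{"wx":0,"wy":0,"wz":0,"x":0,"y":1,"z":35,"gripper":91},{"wx":0,"wy":0,"wz":0,"x":0,"y":1,"z":63,"gripper":60},{"wx":0,"wy":0,"wz":0,"x":0,"y":1,"z":63,"gripper":0},{"wx":0,"wy":0,"wz":0,"x":0,"y":1,"z":63,"gripper":0},{"wx":0,"wy":0,"wz":0,"x":0,"y":1,"z":63,"gripper":0}]' --squeeze 20

```text
time: 12.25
tcp_pos: [0.4803, -0.403, 0.0313]
ee_rot: [0.753, 0.658, 0.0, 0.002]
ft_force: [-0.2, -0.3, 0.2]
width: 0.054
grasp_force: 0.0
```

Emit:
carry_out --deltas '[{"wx":0,"wy":0,"wz":0,"x":0,"y":0,"z":0,"gripper":0},{"wx":0,"wy":0,"wz":0,"x":0,"y":0,"z":0,"gripper":0},{"wx":0,"wy":0,"wz":0,"x":0,"y":0,"z":0,"gripper":0},{"wx":0,"wy":0,"wz":0,"x":0,"y":0,"z":0,"gripper":0},{"wx":0,"wy":0,"wz":0,"x":0,"y":0,"z":0,"gripper":0}]'

```text
time: 12.88
tcp_pos: [0.4792, -0.4024, 0.0292]
ee_rot: [0.754, 0.657, 0.0, -0.0]
ft_force: [-0.6, 0.5, 1.1]
width: 0.016
grasp_force: 20.0
```

```bash
python3 - <<'E'
from h import *
s,r=pose();print(s["time"],s["tcp_pos"],s["width"],s["grasp_force"],delta([400,-250,150],4),delta([420,-112,150],4))
E
```

```text
12.875 [ 0.47917368 -0.40236914  0.0292191 ] 0.015967977569451713 19.99417930841446 [[140.2, -99.1, -120.8], [-0.0, -0.0, -0.206], [-0.0, 0.0, 2.936]] [[279.7, -98.0, -120.7], [-0.0, -0.0, -0.206], [-0.0, 0.0, 2.936]]
```

Emit:
carry_out --deltas '[{"wx":0,"wy":0,"wz":0,"x":0,"y":0,"z":-60,"gripper":0},{"wx":0,"wy":0,"wz":0,"x":10,"y":-10,"z":-115,"gripper":0},{"wx":0,"wy":0,"wz":-0.1,"x":60,"y":-40,"z":-121,"gripper":0},{"wx":0,"wy":0,"wz":-0.206,"x":115,"y":-70,"z":-121,"gripper":0},{"wx":0,"wy":0,"wz":-0.206,"x":170,"y":-98,"z":-121,"gripper":0}]' --squeeze 25

```text
time: 13.5
tcp_pos: [0.404, -0.2189, 0.1502]
ee_rot: [0.682, 0.731, 0.0, -0.0]
ft_force: [0.8, 0.9, -1.3]
width: 0.0161
grasp_force: 25.0
```

Emit:
carry_out --deltas '[{"wx":0,"wy":0,"wz":0,"x":45,"y":10,"z":0,"gripper":0},{"wx":0,"wy":0,"wz":0,"x":90,"y":18,"z":0,"gripper":0},{"wx":0,"wy":0,"wz":0,"x":108,"y":22,"z":0,"gripper":0},{"wx":0,"wy":0,"wz":0,"x":108,"y":22,"z":0,"gripper":0}]'

```text
time: 14.0
tcp_pos: [0.4193, -0.1104, 0.1502]
ee_rot: [0.681, 0.732, -0.0, -0.0]
ft_force: [-0.5, 0.2, -0.6]
width: 0.0159
grasp_force: 25.0
```

```bash
python3 - <<'E'
from h import *
s,r=pose();print(s["time"],s["tcp_pos"],s["width"],s["grasp_force"],delta([420,-112,95],4))
E
```

```text
14.0 [ 0.41934492 -0.11037211  0.15018042] 0.01590312074286156 24.994261264801025 [[-1.7, 0.6, 55.2], [-0.0, -0.0, 0.003], [0.0, -0.001, -3.139]]
```

Emit:
carry_out --deltas '[{"wx":0,"wy":0,"wz":0,"x":-2,"y":1,"z":30,"gripper":0},{"wx":0,"wy":0,"wz":0,"x":-2,"y":1,"z":50,"gripper":0},{"wx":0,"wy":0,"wz":0,"x":-2,"y":1,"z":56,"gripper":0},{"wx":0,"wy":0,"wz":0,"x":-2,"y":1,"z":56,"gripper":0}]'

```text
time: 14.5
tcp_pos: [0.421, -0.114, 0.0945]
ee_rot: [0.682, 0.731, 0.0, 0.0]
ft_force: [-1.0, -0.1, -1.8]
width: 0.0156
grasp_force: 25.0
```

Emit:
carry_out --deltas '[{"wx":0,"wy":0,"wz":0,"x":0,"y":0,"z":1,"gripper":45},{"wx":0,"wy":0,"wz":0,"x":0,"y":0,"z":1,"gripper":45},{"wx":0,"wy":0,"wz":0,"x":0,"y":0,"z":0,"gripper":45},{"wx":0,"wy":0,"wz":0,"x":0,"y":0,"z":-30,"gripper":45},{"wx":0,"wy":0,"wz":0,"x":0,"y":0,"z":-70,"gripper":45}]'

```text
time: 15.12
tcp_pos: [0.42, -0.1131, 0.1646]
ee_rot: [0.682, 0.731, -0.0, -0.001]
ft_force: [0.8, -0.1, -0.2]
width: 0.0452
grasp_force: 0.0
```

```bash
python3 - <<'E'
from h import *
s,r=pose();print(s["time"],s["tcp_pos"],s["width"],delta([497,-305,120],4))
im2=robot.grab_frame("side");b=im2[150:290,195:325]
cv2.imwrite("pics/p3.png",cv2.resize(b,(520,560),interpolation=cv2.INTER_CUBIC)[:,:,::-1])
E
```

```text
15.125 [ 0.41999516 -0.11305494  0.1646256 ] 0.04521353344034046 [[-196.9, 63.5, 44.3], [-0.002, -0.001, 0.0], [0.001, -0.003, -3.141]]
```

View pics/p3.png

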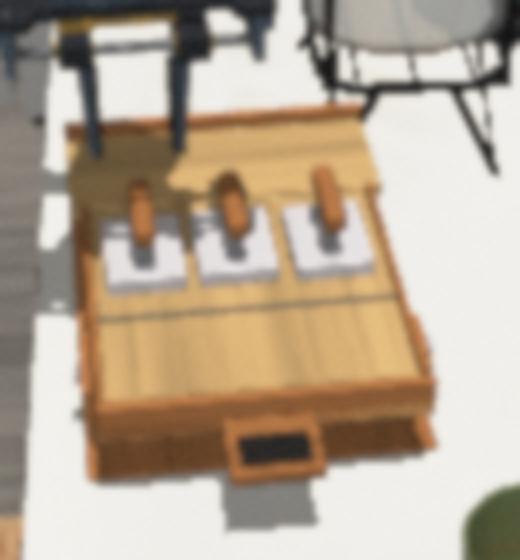

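All three stand upright beyond the line, with front edges at rows 290, 283 and 275 against the line at 318–298. Next is the tab, with the fingers shut.

Emit:
carry_out --deltas '[{"wx":0,"wy":0,"wz":0,"x":-50,"y":16,"z":0,"gripper":0},{"wx":0,"wy":0,"wz":0,"x":-100,"y":32,"z":0,"gripper":0},{"wx":0,"wy":0,"wz":0,"x":-150,"y":48,"z":0,"gripper":0},{"wx":0,"wy":0,"wz":0,"x":-197,"y":63,"z":20,"gripper":0},{"wx":0,"wy":0,"wz":0,"x":-197,"y":63,"z":65,"gripper":0}]' --squeeze 10

```text
time: 15.8
tcp_pos: [0.5003, -0.3098, 0.1001]
ee_rot: [0.683, 0.731, 0.001, 0.004]
ft_force: [-0.4, -0.1, -0.4]
width: 0.0005
grasp_force: 0.0
```

Emit:
carry_out --deltas '[{"wx":0,"wy":0,"wz":0,"x":0,"y":0,"z":15,"gripper":0},{"wx":0,"wy":0,"wz":0,"x":0,"y":0,"z":15,"gripper":0}]'

```text
time: 16.05
tcp_pos: [0.4968, -0.3047, 0.0837]
ee_rot: [0.682, 0.732, -0.0, -0.001]
ft_force: [-0.3, 0.1, 0.6]
width: 0.0004
grasp_force: 0.0
```

```bash
python3 - <<'E'
from h import *
s,r=pose();print(s["time"],s["tcp_pos"],s["width"],s["ft_force"],delta([497,-304,32],4))
E
```

```text
16.05 [ 0.49683529 -0.30470929  0.0837354 ] 0.0004261556942571444 [-0.27238546  0.08854467  0.56172607] [[0.6, 0.3, 51.7], [-0.002, -0.001, 0.001], [0.002, -0.002, -3.141]]
```

Emit:
carry_out --deltas '[{"wx":0,"wy":0,"wz":0,"x":0,"y":0,"z":14,"gripper":0},{"wx":0,"wy":0,"wz":0,"x":0,"y":0,"z":20,"gripper":0},{"wx":0,"wy":0,"wz":0,"x":0,"y":0,"z":24,"gripper":0},{"wx":0,"wy":0,"wz":0,"x":0,"y":0,"z":28,"gripper":0},{"wx":0,"wy":0,"wz":0,"x":0,"y":0,"z":32,"gripper":0}]'

```text
time: 16.68
tcp_pos: [0.4978, -0.3069, 0.0543]
ee_rot: [0.681, 0.732, -0.001, 0.002]
ft_force: [-3.5, -2.6, 8.4]
width: 0.0006
grasp_force: 4.4
```

Emit:
carry_out --deltas '[{"wx":0,"wy":0,"wz":0,"x":0,"y":0,"z":4,"gripper":0},{"wx":0,"wy":0,"wz":0,"x":0,"y":0,"z":8,"gripper":0},{"wx":0,"wy":0,"wz":0,"x":0,"y":0,"z":12,"gripper":0},{"wx":0,"wy":0,"wz":0,"x":0,"y":0,"z":16,"gripper":0},{"wx":0,"wy":0,"wz":0,"x":0,"y":0,"z":18,"gripper":0}]'

```text
time: 17.3
tcp_pos: [0.4978, -0.3069, 0.0359]
ee_rot: [0.682, 0.732, -0.001, 0.002]
ft_force: [-2.6, -2.6, 7.7]
width: 0.0004
grasp_force: 4.6
```

Emit:
carry_out --deltas '[{"wx":0,"wy":0,"wz":0,"x":0,"y":0,"z":1,"gripper":0},{"wx":0,"wy":0,"wz":0,"x":0,"y":0,"z":2,"gripper":0}]'

```text
time: 17.55
tcp_pos: [0.498, -0.3067, 0.0351]
ee_rot: [0.682, 0.732, -0.0, 0.002]
ft_force: [-3.5, -1.9, 17.2]
width: 0.0007
grasp_force: 7.9
```

Emit:
carry_out --deltas '[{"wx":0,"wy":0,"wz":0,"x":0,"y":0,"z":1,"gripper":0},{"wx":0,"wy":0,"wz":0,"x":0,"y":0,"z":1,"gripper":0},{"wx":0,"wy":0,"wz":0,"x":0,"y":0,"z":1,"gripper":0},{"wx":0,"wy":0,"wz":0,"x":0,"y":0,"z":1,"gripper":0},{"wx":0,"wy":0,"wz":0,"x":0,"y":0,"z":1,"gripper":0}]'

```text
time: 18.18
tcp_pos: [0.498, -0.3067, 0.035]
ee_rot: [0.682, 0.732, -0.0, 0.002]
ft_force: [-4.4, 0.1, 18.2]
width: 0.0004
grasp_force: 8.6
```

Emit:
carry_out --deltas '[{"wx":0,"wy":0,"wz":0,"x":0,"y":0,"z":0,"gripper":0},{"wx":0,"wy":0,"wz":0,"x":0,"y":0,"z":0,"gripper":0},{"wx":0,"wy":0,"wz":0,"x":0,"y":0,"z":0,"gripper":0},{"wx":0,"wy":0,"wz":0,"x":0,"y":0,"z":0,"gripper":0},{"wx":0,"wy":0,"wz":0,"x":0,"y":0,"z":0,"gripper":0}]'

```text
time: 18.8
tcp_pos: [0.498, -0.3067, 0.035]
ee_rot: [0.682, 0.732, -0.0, 0.002]
ft_force: [-5.2, -0.6, 18.5]
width: 0.0007
grasp_force: 8.6
```

```bash
python3 - <<'E'
from h import *
s,r=pose();print(s["time"],s["tcp_pos"],s["ft_force"])
im2=robot.grab_frame("side");b=im2[150:290,195:325];im=robot.grab_frame("top")[150:245,220:350]
cv2.imwrite("pics/t.png",np.hstack([cv2.resize(b,(400,430)),cv2.resize(im,(400,430))])[:,:,::-1])
E
```

```text
18.8 [ 0.49799753 -0.30668484  0.03495693] [-5.20329086 -0.58216371 18.46077788]
```

View pics/t.png

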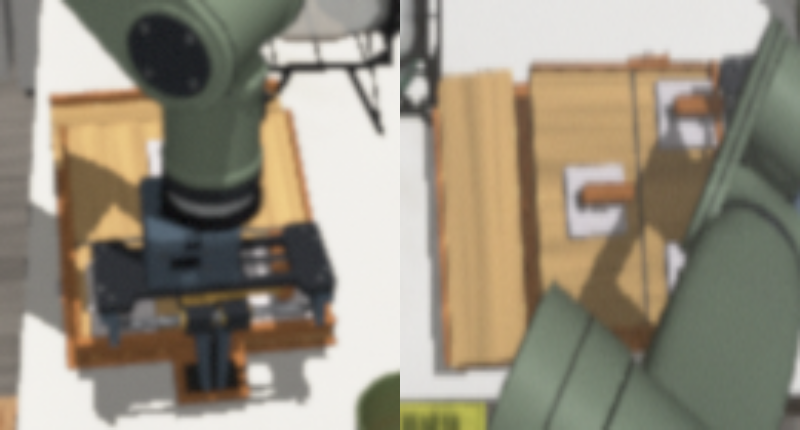

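The centre press stayed put and the outer two slid past the line to the fence end. I'll hold a little longer, then release gently.

Emit:
carry_out --deltas '[{"wx":0,"wy":0,"wz":0,"x":0,"y":0,"z":0,"gripper":0},{"wx":0,"wy":0,"wz":0,"x":0,"y":0,"z":0,"gripper":0},{"wx":0,"wy":0,"wz":0,"x":0,"y":0,"z":0,"gripper":0},{"wx":0,"wy":0,"wz":0,"x":0,"y":0,"z":0,"gripper":0},{"wx":0,"wy":0,"wz":0,"x":0,"y":0,"z":0,"gripper":0}]'

```text
time: 19.52
tcp_pos: [0.498, -0.3067, 0.035]
ee_rot: [0.682, 0.732, -0.0, 0.002]
ft_force: [-5.2, -0.3, 18.8]
width: 0.0004
grasp_force: 8.6
```

Emit:
carry_out --deltas '[{"wx":0,"wy":0,"wz":0,"x":0,"y":0,"z":-8,"gripper":0},{"wx":0,"wy":0,"wz":0,"x":0,"y":0,"z":-14,"gripper":0},{"wx":0,"wy":0,"wz":0,"x":0,"y":0,"z":-20,"gripper":0},{"wx":0,"wy":0,"wz":0,"x":0,"y":0,"z":-26,"gripper":0},{"wx":0,"wy":0,"wz":0,"x":0,"y":0,"z":-32,"gripper":0}]'

```text
time: 20.15
tcp_pos: [0.4971, -0.3047, 0.0633]
ee_rot: [0.682, 0.731, 0.0, -0.001]
ft_force: [0.9, 1.0, 0.9]
width: 0.0006
grasp_force: 0.7
```

Emit:
carry_out --deltas '[{"wx":0,"wy":0,"wz":0,"x":0,"y":0,"z":-10,"gripper":0},{"wx":0,"wy":0,"wz":0,"x":0,"y":0,"z":-40,"gripper":0},{"wx":0,"wy":0,"wz":0,"x":0,"y":0,"z":-95,"gripper":45},{"wx":0,"wy":0,"wz":0,"x":20,"y":0,"z":-100,"gripper":45},{"wx":0,"wy":0,"wz":0,"x":60,"y":0,"z":-100,"gripper":45}]'

```text
time: 20.78
tcp_pos: [0.4928, -0.2452, 0.1635]
ee_rot: [0.683, 0.731, 0.0, 0.0]
ft_force: [-0.9, 0.2, -0.8]
width: 0.0276
grasp_force: 0.0
```

```bash
python3 - <<'E'
from h import *
s,r=pose();print(s["time"],s["tcp_pos"],s["ft_force"],s["width"],delta([483,-108,165],4))
E
```

```text
20.775 [ 0.49281207 -0.24524601  0.16351089] [-0.89865731  0.17761129 -0.84380679] 0.02757859407005231 [[137.6, -0.4, -1.5], [0.0, 0.0, -0.002], [0.0, -0.001, 3.14]]
```

Emit:
carry_out --deltas '[{"wx":0,"wy":0,"wz":0,"x":50,"y":0,"z":0,"gripper":70},{"wx":0,"wy":0,"wz":0,"x":100,"y":0,"z":0,"gripper":70},{"wx":0,"wy":0,"wz":0,"x":136,"y":0,"z":0,"gripper":70},{"wx":0,"wy":0,"wz":0,"x":136,"y":0,"z":0,"gripper":70}]'

```text
time: 21.28
tcp_pos: [0.482, -0.1074, 0.1625]
ee_rot: [0.681, 0.733, -0.001, -0.001]
ft_force: [-0.6, -0.7, 0.3]
width: 0.0675
grasp_force: 0.0
```

```bash
python3 - <<'E'
from h import *
s,r=pose();print(s["time"],s["tcp_pos"],s["width"],delta([483,-108,92],4))
im2=robot.grab_frame("side");b=im2[150:290,195:325]
cv2.imwrite("pics/u.png",cv2.resize(b,(520,560),interpolation=cv2.INTER_CUBIC)[:,:,::-1])
E
```

```text
21.275 [ 0.48198093 -0.10735842  0.16248266] 0.06749186989323913 [[-0.8, 1.2, 70.5], [-0.003, -0.001, 0.004], [0.002, -0.004, -3.138]]
```

View pics/u.png

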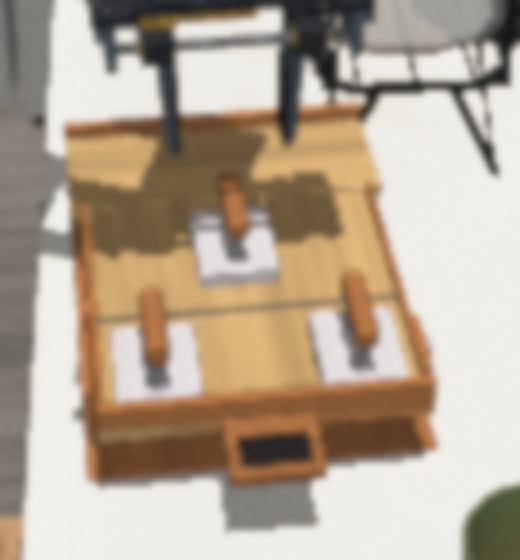

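The outer presses lie at the fence, the board is level, and the centre press is unmoved at (235,245). I'll grasp it.

Emit:
carry_out --deltas '[{"wx":0,"wy":0,"wz":0,"x":0,"y":1,"z":40,"gripper":70},{"wx":0,"wy":0,"wz":0,"x":0,"y":1,"z":70,"gripper":50},{"wx":0,"wy":0,"wz":0,"x":0,"y":1,"z":70,"gripper":0},{"wx":0,"wy":0,"wz":0,"x":0,"y":1,"z":70,"gripper":0},{"wx":0,"wy":0,"wz":0,"x":0,"y":1,"z":70,"gripper":0}]' --squeeze 20

```text
time: 21.95
tcp_pos: [0.4856, -0.1104, 0.0945]
ee_rot: [0.682, 0.731, 0.001, 0.001]
ft_force: [0.4, 0.3, 0.2]
width: 0.0329
grasp_force: 0.0
```

Emit:
carry_out --deltas '[{"wx":0,"wy":0,"wz":0,"x":0,"y":0,"z":0,"gripper":0},{"wx":0,"wy":0,"wz":0,"x":0,"y":0,"z":0,"gripper":0},{"wx":0,"wy":0,"wz":0,"x":0,"y":0,"z":0,"gripper":0},{"wx":0,"wy":0,"wz":0,"x":0,"y":0,"z":0,"gripper":0}]'

```text
time: 22.45
tcp_pos: [0.4848, -0.1098, 0.0938]
ee_rot: [0.682, 0.731, 0.0, 0.0]
ft_force: [-0.6, 0.2, 5.8]
width: 0.016
grasp_force: 20.0
```

```bash
python3 - <<'E'
from h import *
s,r=pose();print(s["time"],s["tcp_pos"],s["width"],s["grasp_force"],delta([466,1,112],4))
# press front sole edge, shelf edges (side view crop x4)
q=np.array([[203,286],[280,276]])/4+[195,150];print(np.round(cast("side",q,.065)*1000))
q=np.array([[70,127],[362,108]])/4+[195,150];print("lip",np.round(cast("side",q,.075)*1000))
q=np.array([[75,195],[372,186]])/4+[195,150];print("shelf near",np.round(cast("side",q,.063)*1000))
E
```

```text
22.45 [ 0.48481845 -0.10982058  0.09378996] 0.016003022812213 20.000574588775635 [[111.9, -11.0, -18.2], [0.001, 0.0, 0.0], [-0.0, 0.001, -3.141]]
[[ 463. -144.   65.]
 [ 516. -136.   65.]]
lip [[369.  40.  75.]
 [594.  52.  75.]]
shelf near [[373. -31.  63.]
 [592. -34.  63.]]
```

Emit:
carry_out --deltas '[{"wx":0,"wy":0,"wz":0,"x":0,"y":0,"z":-20,"gripper":0},{"wx":0,"wy":0,"wz":0,"x":20,"y":-2,"z":-30,"gripper":0},{"wx":0,"wy":0,"wz":0,"x":60,"y":-6,"z":-30,"gripper":0},{"wx":0,"wy":0,"wz":0,"x":100,"y":-10,"z":-30,"gripper":0},{"wx":0,"wy":0,"wz":0,"x":110,"y":-11,"z":-30,"gripper":0}]' --squeeze 25

```text
time: 23.08
tcp_pos: [0.4649, 0.0008, 0.1227]
ee_rot: [0.681, 0.732, -0.0, -0.001]
ft_force: [0.3, -1.2, -2.1]
width: 0.0159
grasp_force: 25.0
```

Emit:
carry_out --deltas '[{"wx":0,"wy":0,"wz":0,"x":0,"y":0,"z":0,"gripper":0},{"wx":0,"wy":0,"wz":0,"x":0,"y":0,"z":5,"gripper":0}]'

```text
time: 23.32
tcp_pos: [0.4665, -0.0017, 0.1182]
ee_rot: [0.682, 0.731, 0.0, 0.0]
ft_force: [0.3, 0.0, -2.5]
width: 0.0158
grasp_force: 25.0
```

```bash
python3 - <<'E'
from h import *
s,r=pose();print(s["time"],s["tcp_pos"],s["width"],s["grasp_force"],delta([466,-1,92],4))
E
```

```text
23.325 [ 0.46651754 -0.00165349  0.11822814] 0.01576541851090813 24.99967932701111 [[0.7, -0.5, 26.2], [0.001, 0.0, -0.0], [0.001, -0.002, 3.141]]
```

Emit:
carry_out --deltas '[{"wx":0,"wy":0,"wz":0,"x":1,"y":0,"z":15,"gripper":0},{"wx":0,"wy":0,"wz":0,"x":1,"y":0,"z":23,"gripper":0},{"wx":0,"wy":0,"wz":0,"x":1,"y":0,"z":26,"gripper":0},{"wx":0,"wy":0,"wz":0,"x":1,"y":0,"z":26,"gripper":0},{"wx":0,"wy":0,"wz":0,"x":1,"y":0,"z":26,"gripper":0}]'

```text
time: 23.95
tcp_pos: [0.4662, -0.0, 0.0924]
ee_rot: [0.682, 0.731, 0.0, 0.0]
ft_force: [0.5, -0.8, -2.0]
width: 0.0156
grasp_force: 25.0
```

Emit:
carry_out --deltas '[{"wx":0,"wy":0,"wz":0,"x":0,"y":0,"z":0,"gripper":45},{"wx":0,"wy":0,"wz":0,"x":0,"y":0,"z":0,"gripper":45},{"wx":0,"wy":0,"wz":0,"x":0,"y":0,"z":0,"gripper":45},{"wx":0,"wy":0,"wz":0,"x":0,"y":0,"z":-30,"gripper":45},{"wx":0,"wy":0,"wz":0,"x":0,"y":-5,"z":-70,"gripper":45}]'

```text
time: 24.58
tcp_pos: [0.4604, -0.0002, 0.1624]
ee_rot: [0.682, 0.731, -0.001, -0.001]
ft_force: [1.3, -0.5, -0.7]
width: 0.045
grasp_force: 0.0
```

Emit:
carry_out --deltas '[{"wx":0,"wy":0,"wz":0,"x":0,"y":-60,"z":-40,"gripper":45},{"wx":0,"wy":0,"wz":0,"x":0,"y":-120,"z":-80,"gripper":45},{"wx":0,"wy":0,"wz":0,"x":0,"y":-120,"z":-110,"gripper":45},{"wx":0,"wy":0,"wz":0,"x":100,"y":-120,"z":-110,"gripper":45},{"wx":0,"wy":0,"wz":0,"x":160,"y":-120,"z":-110,"gripper":45}]'

```text
time: 25.2
tcp_pos: [0.3326, 0.1167, 0.2733]
ee_rot: [0.683, 0.73, 0.002, 0.001]
ft_force: [1.3, 0.4, -0.2]
width: 0.0451
grasp_force: 0.0
```

```bash
python3 - <<'E'
from h import *
s,r=pose();print(s["time"],s["tcp_pos"],s["width"])
im2=robot.grab_frame("side")[110:290,185:335];im=robot.grab_frame("top")[130:245,220:370]
cv2.imwrite("pics/v.png",np.hstack([cv2.resize(im2,(400,480)),cv2.resize(im,(400,307)).repeat(1,0) if 0 else cv2.resize(im,(400,480))])[:,:,::-1])
E
```

```text
25.2 [0.33259824 0.11670418 0.27334725] 0.045064687987527344
```

View pics/v.png

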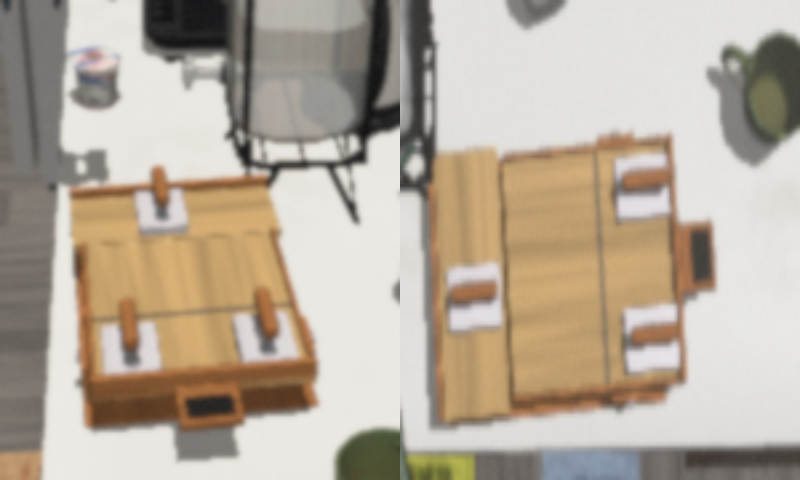

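The stuck press stands on the shelf and the gliders lie at the fence. The tub and mug look untouched. One numeric check of the shelf margin before handing in.

```bash
python3 - <<'E'
from h import *
L=np.array([490.,-171.]);ex=np.array([.9976,.07]);ey=np.array([-.07,.9976])
for n in("top","side"):
    im=robot.grab_frame(n);h=cv2.cvtColor(im,cv2.COLOR_RGB2HSV);m=cv2.inRange(h,(0,0,150),(180,45,255))
    for w in([(228,180,262,220),(440//1,0,1,1)] if n=="top" else [(225,170,262,205)]):
        for c in blobs(m,w,40):
            P=cast(n,c.reshape(-1,2),.075)[:,:2]*1000;q=np.c_[(P-L)@ex,(P-L)@ey];print(n,"sole x,y from line",q.min(0).round(),q.max(0).round())
E
```

```text
top sole x,y from line [-41. 136.] [ 14. 207.]
side sole x,y from line [-39. 128.] [ 15. 213.]
side sole x,y from line [-67. 229.] [ 50. 280.]
```

```bash
python3 -c "
from cell import robot
print(robot.hand_in())"
```

```text
the job is handed in; nothing more can be done
None
```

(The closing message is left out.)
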